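Flip a heater flange against the tray wall

TASK

Two heater mounting flanges lie in the blue parts tray, and one of them lies wrong, with its bare metal face up. Without picking it up or pinching it, push that flange with the fingertips across the mat against the tray's back wall, the long one away from the robot, until it climbs the wall and stands leaning on the rim; then push its top edge back towards the robot so that it falls over and lies flat on the mat with its red gasket face up. Push gently, and leave the other flange and everything else as it is.

Things in the scene. Friction and masses are not known exactly. Their poses are not given: they have to be found in the camera images.
- tray: Blue plastic parts tray fixed to the bench, 250 mm (x) by 350 mm (y), 50 mm high. Origin: centre of its underside, on the bench; x points away from the robot, square to the long back wall, z up. All four walls are slippery: a rounded foot of 18 mm radius, then a wall leaning 8 degrees outward up to the rim, with a flat lip 12 mm wide outside it.
- tray_floor (a point): Centre of the mat's top surface: a dark, grippy rubber mat, flat over 182 mm (x) by 282 mm (y), 6 mm above the bench.
- back_foot (a point): Middle of the line where the flat mat ends and the rounded foot of the back wall begins, at mat height.
- back_rim (a point): Middle of the inner edge of the back wall's rim, 22 mm farther out than back_foot and 44 mm above the mat.
- flange_a: The flange to be turned over: a smooth plate 70 mm (x) by 90 mm (y) by 8 mm, about 0.12 kg, 6 mm of bare aluminium with a 2 mm red gasket bonded on one face; its bores are too small for a finger. Origin: centre of the red face; z points out of the bare face: up at the start, down when turned over. At the start its 90 mm sides run along the back wall to within about 17 degrees.
- flange_a_center (a point): Centre of flange_a. Pushed low at its near side, the flange climbs the back wall with its far side, with little force, once that reaches back_foot; when its near side comes to about 10 mm before back_foot it stands at about 60 degrees, leaning on the rim, its top edge about 64 mm above the mat and 20 mm above the rim, and stays so when let go.
- corner1 (a point): Corner of flange_a at its -x, -y, at half its thickness.
- corner2 (a point): Corner of flange_a at its -x, +y, at half its thickness.
- corner3 (a point): Corner of flange_a at its +x, -y, at half its thickness.
- corner4 (a point): Corner of flange_a at its +x, +y, at half its thickness.
- flange_b: The other flange of the same size and make, already red gasket face up in the other half of the tray. Origin: centre of its bare underside, z up.
- blower1: Heater blower, loose, standing near the left end of the tray: grey motor housing with a red cone, 110 mm across, 117 mm high. Origin: centre of its foot.
- blower2: The same, near the right end of the tray.
- blower3: The same, on the left part of the bench nearer to the robot.
- screwdriver: Orange-handled screwdriver lying on the bench between the robot and the tray, 190 mm long, 26 mm thick. Origin: under its middle.
- pump: Steel fuel pump with black ends, standing, 36 mm across, 103 mm high. Origin: centre of its foot.
- silencer: Black canister standing beside the right end of the tray, 44 mm across, 93 mm high. Origin: centre of its foot.
- screw_jar: Amber jar with a white cap, 52 mm across, 60 mm high. Origin: centre of its foot.
There are look-alikes about, which are no part of the job. What is shaped like the flange_b but black or brown is not meant.

How it is judged:
On the way:
1. the flange stands tipped up against the back wall (its face 45 to 100 degrees from level) (angle between flange_a's own z axis and vertical between 0.79 and 1.75 rad and x of flange_a_center in the frame of tray between 0.07 and 0.13 m), for 0.2 s.
At the end, for the whole second after the job is handed in: The wrong flange lies at rest flat on the mat of the tray (within 4 degrees), red gasket face up; the other flange is where it was (within 15 mm), still red face up (angle between flange_a's own z axis and vertical above 3.06 rad and z of flange_a_center in the frame of tray below 0.015 m and x of flange_a_center in the frame of tray between -0.07 and 0.07 m and y of flange_a_center in the frame of tray between -0.12 and 0.12 m and linear speed of flange_a below 0.01 m/s and angle between flange_b's own z axis and vertical below 0.08 rad and distance of flange_b from where it was at the start of the episode below 0.015 m); the robot touches nothing.
It fails at once if the flange is lifted: every corner of it more than 25 mm above the mat (z of each of corner1, corner2, corner3, corner4 in the frame of tray above 0.031 m).
It fails at once if the flange is pinched or rammed: more than 30 N in all between the fingers and the flange (contact force between the fingers and flange_a above 30 N).
It fails at once if the other flange is moved more than 15 mm (distance of flange_b from where it was at the start of the episode above 0.015 m).
It fails at once if something else on the bench is moved more than 15 mm (distance of any of blower1, blower2, blower3, screwdriver, pump, silencer, screw_jar from where it was at the start of the episode above 0.015 m).
It also fails if it takes over 42 s, if anything falls off the work surface, if the arm or the gripper's body presses on something with over 40 N, if the wrist force passes 120 N, or if a joint passes its speed limit or range.

ROBOT

A 6-joint arm with a two-finger parallel gripper is mounted at the origin on the work surface. World frame = base frame: x ahead of the robot, y to its left, z up, the work surface at z = 0. Lengths are in m, angles in rad, forces in N, time in s.
With the tool pointing down it reaches from about 0.275 to 0.825 m from the base axis. Payload 4.9 kg.
Tool frame: the origin (TCP) lies midway between the tips of the shut fingers; the grasp point (between the pads) lies 19 mm behind it (grip_point_offset is the distance from the TCP to the grasp point, in m); z points along the fingers, y is the line along which they close (so a half turn about z gives the same grasp; the last joint's range is limited). The gripper opens to 85 mm and grips with 20 to 120 N. Pads are 22 mm wide; open, the fingers measure 114 mm over their backs; the gripper's body (76 mm by 85 mm) begins 54 mm behind the grasp point. The pads swing forward as they close: fully open they stand 13 mm farther back than shut.
Start: joints at [-0.134, 0.326, -0.193, 1.052, 0, 1.437], TCP at [0.55, 0, 0.211] pointing down, gripper open.
Joint ranges: [-2.65, 2.65], [-0.97, 1.79], [-1.3, 1.35], [-1.93, 2.1], [-1.47, 1.37], [-3.14, 3.14]. Speed limits (rad/s): [2.57, 2.57, 3.14, 3.14, 3.14, 3.14].

INTERFACE

Orientations are given as a rotation vector (axis times angle).
In Python, from cell import * gives the robot as it stands. Calls block until the motion is done:
- movep(position, orientation): joint-space move of the TCP to a pose.
- move_l(position, velocity=0.15, rot=None, until_force=None): straight line of the TCP; rot=None keeps the orientation; velocity is the mean speed in m/s. With until_force (N) it stops when the force on the tool has changed by that much, and returns True; else False.
- set_joints(angles): joint-space move.
- let_go() and grab(newtons=None): open the fingers fully, or close them until they stop; newtons is the grip in N (None keeps the last).
- sleep(seconds).
- ik(position, orientation): joint angles nearest the present ones, or None.
- get_state(): the state.
- grab_frame(name): name is "scene" or "side" or "wrist"; returns a dict with "img" (400x640x3 uint8, red, green, blue), "fx", "fy", "cx", "cy" (pixels), "cam_to_world" (4x4, takes a point from camera to world coordinates); the wrist camera has in their place "T_tool_cam" (4x4, takes a point from camera to tool coordinates, whose origin is the TCP and whose axes are the flange's). Camera axes: x right, y down, z forward; pixel columns grow to the right and rows downward; lengths in m; the calibration is good to about 2 mm. A picture is of the moment at which its call begins: read the wrist's pose just before it. There is no depth.
A pose or a line that the arm cannot do raises MotionError and nothing moves.
- sign_off(): hands the job in; it is judged then, once.
Trained networks look in the newest picture that a camera, given by its name, has taken for a name from the list of things; names that differ only in an ending like _2 or _b are one class to them, and where a whole thing is asked for, a point or a joint stands for the part that bears it (a point fixed in the world has none). Each returns a list of dicts, best first, with "score" (0 to 1); they miss things now and then, are a little off and sometimes report something else, mostly with a low value. They report only what shows in the picture. A call takes as long as a camera call. They do not tell look-alikes from the thing itself.
- spot_in(camera, name): "centre" ([column, row] in pixels, amid what is visible of it).
- silhouettes(camera, name): "mask" (400x640 bool, what is visible of it) and "centre" ([column, row] in pixels, amid what is visible of it).
- tip_of(camera, name): "centre" ([column, row] in pixels: a listed point, or the origin of a listed thing).
The state is a dict: "clock": time; "q": joint angles; "joint_velocities": joint speeds; "tau": joint torques, N m; "position": TCP position; "eef_rot": TCP orientation; "contact_force": force on the tool from outside, world axes, zero at the start; "wrist_torque": the same for the moment, N m; "finger_gap": opening from 0.0 (shut) to 1.0 (fully open); "grasp_force": force on a finger pad.
Only numpy, scipy, OpenCV 4.12 (cv2) and the standard library are available. Lean on these libraries where they do the work, as an engineer would, in place of code of your own. Each camera call takes 0.05 s, during which the arm holds its last target. There are 200 camera calls.

## Working session

There is one attempt and no reset: what is moved stays moved. The work goes in short steps, each a Python script; the robot and the scene stay as the last script left them, time stands still between calls to the robot, and variables do not carry over. Pictures are saved under pics/ and viewed, at most 10 in all, crops included, and the job is handed in when it is done.

```bash
mkdir -p pics; cat > h.py <<'E'
from cell import *
import numpy as np, cv2
from scipy.spatial.transform import Rotation as R
def frame(name):
    s=get_state(); f=grab_frame(name)
    if name=="wrist":
        T=np.eye(4);T[:3,:3]=R.from_rotvec(s["eef_rot"]).as_matrix();T[:3,3]=s["position"]
        f["cam_to_world"]=T@np.array(f["T_tool_cam"])
    return f
def ground(f,px,z):
    T=np.array(f["cam_to_world"]);d=T[:3,:3]@np.array([(px[0]-f["cx"])/f["fx"],(px[1]-f["cy"])/f["fy"],1])
    return T[:3,3]+d*(z-T[2,3])/d[2]
def save(f,n): cv2.imwrite("pics/"+n+".png",cv2.cvtColor(f["img"],cv2.COLOR_RGB2BGR))
E
python3 - <<'E'
from h import *
for c in ["scene","side"]:
    f=frame(c);save(f,c+"0")
    print(c,np.round(f["cam_to_world"],2).tolist())
    for n,z in [("tray",0),("tray_floor",.006),("back_foot",.006),("back_rim",.05),("flange_a_center",.01),("corner1",.01),("corner2",.01),("corner3",.01),("corner4",.01),("flange_b",.006),("silencer",0),("screwdriver",0),("pump",0),("screw_jar",0)]:
        for d in tip_of(c,n)[:3]: print(n,round(d["score"],2),np.round(d["centre"]),np.round(ground(f,d["centre"],z),3))
s=get_state();print(s["clock"],s["position"],s["eef_rot"])
E
```

```text
scene [[0.76, 0.54, -0.35, 0.91], [0.64, -0.65, 0.4, -0.47], [-0.01, -0.53, -0.85, 0.98], [0.0, 0.0, 0.0, 1.0]]
tray 0.87 [358. 188.] [0.571 0.067 0.   ]
tray 0.38 [196. 213.] [ 0.272 -0.289  0.   ]
tray_floor 0.82 [358. 189.] [0.574 0.062 0.006]
tray_floor 0.6 [335. 268.] [ 0.677 -0.165  0.006]
back_foot 0.74 [384. 203.] [0.661 0.072 0.006]
back_rim 0.73 [387. 199.] [0.67  0.063 0.05 ]
flange_a_center 0.71 [347. 209.] [ 0.592 -0.011  0.01 ]
corner1 0.89 [327. 216.] [ 0.565 -0.062  0.01 ]
corner1 0.88 [366. 201.] [0.62  0.043 0.01 ]
corner1 0.81 [349. 228.] [ 0.636 -0.055  0.01 ]
corner2 0.89 [327. 216.] [ 0.565 -0.062  0.01 ]
corner2 0.88 [366. 201.] [0.62  0.043 0.01 ]
corner2 0.81 [349. 228.] [ 0.636 -0.055  0.01 ]
corner3 0.89 [327. 216.] [ 0.565 -0.062  0.01 ]
corner3 0.88 [366. 201.] [0.62  0.043 0.01 ]
corner3 0.81 [349. 228.] [ 0.636 -0.055  0.01 ]
corner4 0.89 [327. 216.] [ 0.565 -0.062  0.01 ]
corner4 0.88 [366. 201.] [0.62  0.043 0.01 ]
corner4 0.81 [349. 228.] [ 0.636 -0.055  0.01 ]
flange_b 0.78 [371. 169.] [0.56  0.144 0.006]
flange_b 0.75 [455. 200.] [0.808 0.207 0.006
[... 1037 characters left out ...]
6.] [ 0.624 -0.042  0.01 ]
corner4 0.83 [312. 203.] [ 0.562 -0.063  0.01 ]
corner4 0.83 [310. 222.] [0.555 0.029 0.01 ]
corner4 0.8 [293. 206.] [ 0.624 -0.042  0.01 ]
flange_b 0.74 [217. 224.] [0.845 0.067 0.006]
flange_b 0.62 [301. 248.] [0.567 0.139 0.006]
flange_b 0.59 [303. 213.] [ 0.587 -0.013  0.006]
silencer 0.72 [306. 211.] [ 0.58  -0.031 -0.   ]
silencer 0.59 [285. 182.] [ 0.677 -0.182  0.   ]
screwdriver 0.74 [357. 242.] [0.407 0.089 0.   ]
pump 0.78 [397. 173.] [ 0.27  -0.291  0.   ]
screw_jar 0.54 [372. 144.] [ 0.365 -0.494  0.   ]
screw_jar 0.53 [394. 169.] [ 0.281 -0.314  0.   ]
1.5 [5.50025066e-01 4.05820278e-05 2.11067866e-01] [-2.22138976e+00 -2.22143489e+00 -8.67787924e-06]
```

```bash
python3 - <<'E'
from h import *
for rv in ([np.pi,0,0],[0,np.pi,0]):
    print(rv,ik([.54,0,.3],rv))
E
python3 - <<'E'
from h import *
j=ik([.56,0.0,.33],[np.pi,0,0]); j2=ik([.56,0.0,.33],[0,np.pi,0])
rv=[np.pi,0,0] if j is not None and (j2 is None or abs(j[5])<abs(j2[5])) else [0,np.pi,0]
movep([.56,0.03,.33],rv); print(rv)
f=frame("wrist");save(f,"w1")
for n,z in [("tray_floor",.006),("back_foot",.006),("back_rim",.05),("flange_a_center",.01),("corner1",.01),("flange_b",.014)]:
    for d in tip_of("wrist",n)[:5]: print(n,round(d["score"],2),np.round(d["centre"]),np.round(ground(f,d["centre"],z),3))
for d in silhouettes("wrist","flange_a")[:4]:
    m=d["mask"].astype(np.uint8); c=max(cv2.findContours(m,0,2)[0],key=cv2.contourArea)
    b=cv2.boxPoints(cv2.minAreaRect(c)); print(round(d["score"],2),m.sum(),b.round().tolist(),[np.round(ground(f,p,.014)[:2],3).tolist() for p in b])
print(get_state()["clock"])
E
```

```text
[3.141592653589793, 0, 0] [-0.13672185  0.26528439 -0.04976766  1.25574428  0.          3.0048708 ]
[0, 3.141592653589793, 0] [-0.13672185  0.26528439 -0.04976766  1.25574428  0.         -0.13672185]
[0, 3.141592653589793, 0]
tray_floor 0.83 [342. 164.] [0.571 0.061 0.006]
back_foot 0.84 [343. 213.] [0.648 0.063 0.006]
back_rim 0.83 [349. 241.] [0.676 0.069 0.05 ]
flange_a_center 0.84 [296. 178.] [ 0.591 -0.009  0.01 ]
corner1 0.96 [259. 155.] [ 0.557 -0.063  0.01 ]
corner1 0.83 [325. 196.] [0.62  0.035 0.01 ]
corner1 0.77 [267. 201.] [ 0.627 -0.054  0.01 ]
corner1 0.72 [322. 152.] [0.553 0.031 0.01 ]
flange_b 0.87 [395. 159.] [0.563 0.138 0.014]
flange_b 0.74 [294. 177.] [ 0.589 -0.011  0.014]
flange_b 0.73 [426. 303.] [0.804 0.204 0.014]
flange_b 0.63 [340. 318.] [0.832 0.06  0.014]
flange_b 0.23 [200. 225.] [ 0.664 -0.158  0.014]
0.91 994 [[388.0, 284.0], [419.0, 275.0], [436.0, 330.0], [405.0, 340.0]] [[0.768, 0.138], [0.751, 0.187], [0.856, 0.224], [0.875, 0.172]]
0.82 1917 [[318.0, 341.0], [326.0, 293.0], [368.0, 300.0], [360.0, 348.0]] [[0.877, 0.023], [0.784, 0.037], [0.798, 0.107], [0.892, 0.097]]
0.65 2700 [[366.0, 180.0], [367.0, 132.0], [431.0, 134.0], [429.0, 183.0]] [[0.594, 0.095], [0.524, 0.095], [0.527, 0.187], [0.598, 0.191]]
0.62 2612 [[261.0, 155.0], [321.0, 149.0], [325.0, 197.0], [265.0, 203.0]] [[0.556, -0.059], [0.548, 0.029], [0.62, 0.035], [0.629, -0.056]]
3.2583
```

View pics/scene0.png

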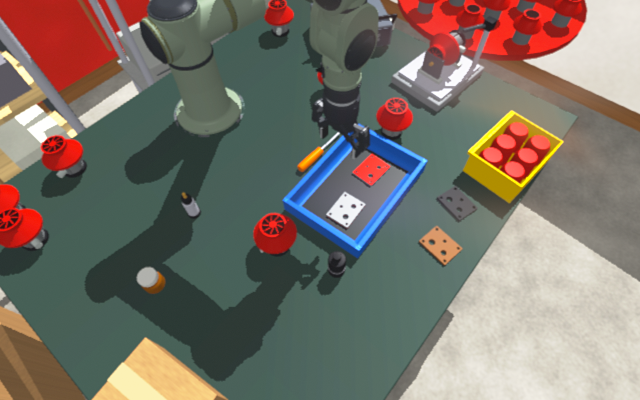

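View pics/w1.png

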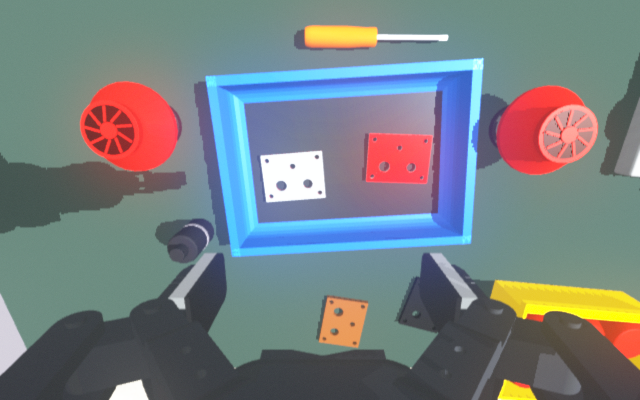

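The white (bare) flange, at about (293,177) in the wrist view, is the target. The red one at (399,159) is flange_b, and both lie roughly square to the tray. Next I fit the tray pose from its outer lip corners and get into place behind the near side.

```bash
cat >> h.py <<'E'
def rv(yaw): return (R.from_euler('z',yaw)*R.from_rotvec([0,np.pi,0])).as_rotvec()
E
python3 - <<'E'
from h import *
f=frame("wrist")
P=np.array([ground(f,p,.05)[:2] for p in [(208,78),(482,60),(471,242),(235,254)]]); print(P.round(3).tolist())
c=P.mean(0); e=(P[1]-P[0]+P[2]-P[3]); yaw=np.arctan2(-e[0],e[1]); print("tray",c,yaw,[np.linalg.norm(P[i]-P[i-1]) for i in range(4)])
# flange relative to tray
r=R.from_euler('z',yaw).as_matrix()[:2,:2]
F=np.array([[0.556,-0.059],[0.548,0.029],[0.62,0.035],[0.629,-0.056]])
print(((F-c)@r).round(4).tolist())
np.savez("tray.npz",c=c,yaw=yaw)
grab(20)
s=get_state();print(s["clock"],s["finger_gap"],s["contact_force"])
E
```

```text
[[0.454, -0.114], [0.433, 0.231], [0.678, 0.247], [0.697, -0.097]]
tray [0.5655783  0.06660095] 0.05704519505551884 [np.float64(0.24357812390668737), np.float64(0.34485065983864843), np.float64(0.24584177096277482), np.float64(0.3449080183326856)]
[[-0.0167, -0.1249], [-0.0197, -0.0365], [0.0525, -0.0347], [0.0563, -0.126]]
4.075 -0.00025912697816893 [ 0.01661731 -0.01888869 -0.11102004]
```

```bash
cat >> h.py <<'E'
C=np.array([.568,.0645]); YAW=.057
def W(x,y,z):
    p=R.from_euler('z',YAW).as_matrix()[:2,:2]@[x,y]+C; return [p[0],p[1],z]
def T(p): return (R.from_euler('z',YAW).as_matrix()[:2,:2].T@(np.array(p)[:2]-C)).round(4)
def st():
    s=get_state();print(round(s["clock"],2),T(s["position"]),s["position"][2].round(4),np.round(s["contact_force"],1))
E
python3 - <<'E'
from h import *
y=-.081
movep(W(-.047,y,.08),rv(YAW)); move_l(W(-.047,y,.0075),.12); st()
for x in (-.01,.02,.035,.045,.055):
    hit=move_l(W(x,y,.0075),.05,until_force=15); st()
    if hit: print("HIT");break
f=frame("side");save(f,"s2")
cv2.imwrite("pics/s2c.png",cv2.resize(cv2.cvtColor(f["img"][150:280,200:400],cv2.COLOR_RGB2BGR),None,fx=4,fy=4,interpolation=2))
E
```

```text
5.84 [-0.0462 -0.0811] 0.0082 [0.4 0.4 0.6]
6.73 [-0.0105 -0.0809] 0.0073 [ 0.2  0.2 -0.8]
7.48 [ 0.0197 -0.0809] 0.0073 [1.2 0.3 0.5]
7.93 [ 0.0352 -0.081 ] 0.0074 [-0.1 -0.7 -0.7]
8.28 [ 0.0454 -0.081 ] 0.0075 [-0.2 -0.1 -0.2]
8.63 [ 0.0554 -0.081 ] 0.0075 [-0.1  1.1 -0.1]
```

View pics/s2c.png

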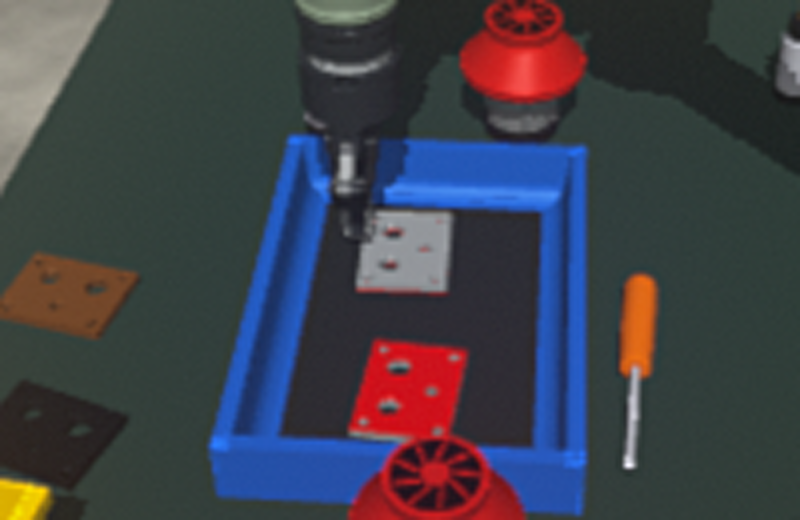

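The side view shows the flange in its old place, corner (313,203), with the fingertip at its far edge near (289,209) and no force felt. That doesn't fit, so I take a closer look.

```bash
python3 - <<'E'
from h import *
st(); s=get_state(); print(s["finger_gap"])
a=frame("scene")["img"][130:270,270:450]; 
f=frame("side"); print(T(ground(f,(289,209),.0075)))
for n in ("flange_a_center","corner1"):
  for d in tip_of("side",n)[:5]: print(n,round(d["score"],2),np.round(d["centre"]),T(ground(f,d["centre"],.01)))
for d in silhouettes("side","flange_a")[:4]:
    m=d["mask"].astype(np.uint8); c=max(cv2.findContours(m,0,2)[0],key=cv2.contourArea)
    b=cv2.boxPoints(cv2.minAreaRect(c)); print(round(d["score"],2),[T(ground(f,p,.014)).tolist() for p in b])
cv2.imwrite("pics/a3.png",cv2.resize(cv2.cvtColor(a,cv2.COLOR_RGB2BGR),None,fx=4,fy=4,interpolation=2))
E
```

```text
8.68 [ 0.0551 -0.081 ] 0.0074 [-0.8  0.8  0.3]
-0.0011798772600193279
[ 0.0605 -0.0956]
flange_a_center 0.86 [302. 210.] [ 0.0167 -0.0926]
corner1 0.94 [293. 205.] [ 0.0507 -0.1143]
corner1 0.83 [310. 222.] [-0.0138 -0.0332]
corner1 0.62 [314. 201.] [-0.0185 -0.1414]
corner1 0.59 [288. 223.] [ 0.0538 -0.0265]
corner1 0.26 [308. 299.] [-0.0298  0.2558]
0.95 [[0.326, 0.0224], [0.3395, -0.0566], [0.2289, -0.0327], [0.2211, 0.0437]]
0.91 [[0.063, -0.1185], [-0.0131, -0.1236], [-0.02, -0.0307], [0.0517, -0.026]]
0.83 [[0.0502, 0.0361], [-0.0366, 0.0305], [-0.0429, 0.1257], [0.0382, 0.1308]]
0.68 [[0.3012, 0.1593], [0.3055, 0.0787], [0.2006, 0.1171], [0.2022, 0.1933]]
```

View pics/a3.png

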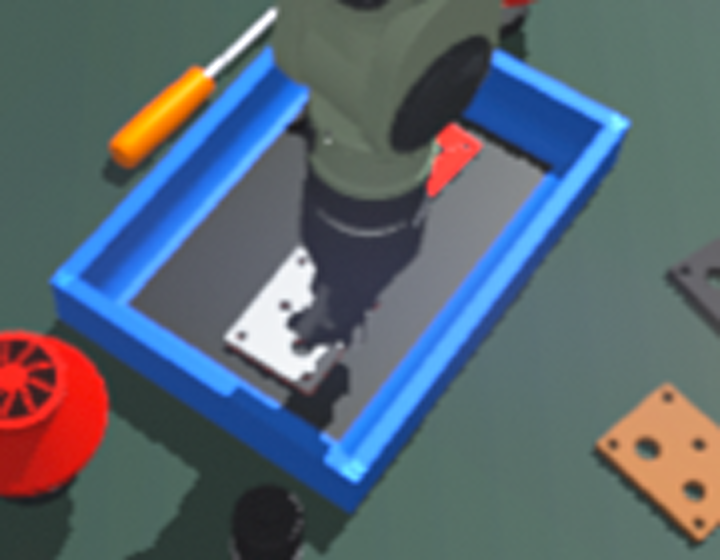

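The fingertip is hovering above the flange, so the real tip sits roughly 10 mm higher than the state reports. I'll go back to the near side and find the mat by touch.

```bash
python3 - <<'E'
from h import *
y=-.081
move_l(W(.05,y,.04),.15); move_l(W(-.050,y,.03),.15); move_l(W(-.050,y,.012),.1); sleep(.2)
try: print(move_l(W(-.05,y,-.012),.02,until_force=4))
except Exception as e: print(e)
st()
f=frame("side");save(f,"s4")
cv2.imwrite("pics/s4c.png",cv2.resize(cv2.cvtColor(f["img"][160:260,250:370],cv2.COLOR_RGB2BGR),None,fx=6,fy=6,interpolation=2))
E
```

```text
False
12.0 [-0.0499 -0.081 ] -0.0119 [-0.5 -0.5  0.2]
```

View pics/s4c.png

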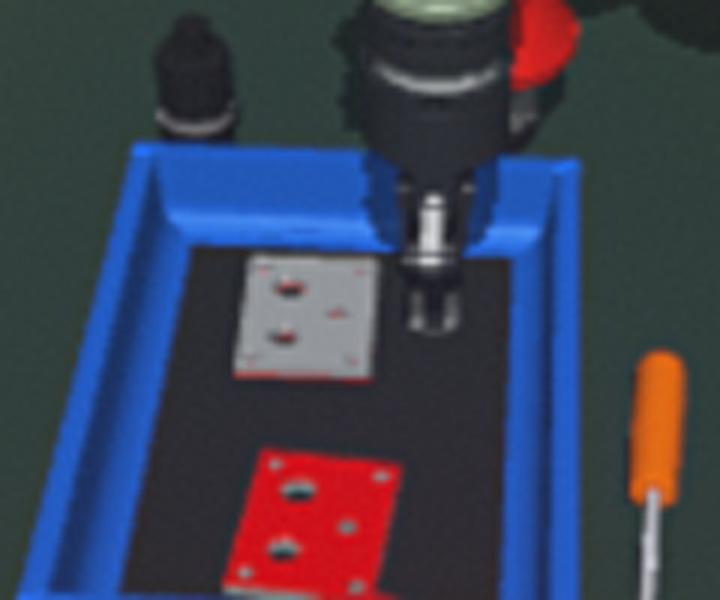

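The fingertip at crop (433,330) is beside the flange's near side but still hasn't touched at a reported z of -12 mm. I keep lowering until it makes contact.

```bash
python3 - <<'E'
from h import *
f=frame("side")
for z in (.006,.012,.02,.03): print(z,T(ground(f,(322,215),z)))
try: print(move_l(W(-.05,-.081,-.035),.03,until_force=4))
except Exception as e: print(e)
st()
E
```

```text
0.006 [-0.049  -0.0748]
0.012 [-0.0493 -0.068 ]
0.02 [-0.0497 -0.0589]
0.03 [-0.0502 -0.0476]
True
12.4 [-0.0497 -0.0811] -0.0141 [-0.1 -0.1  4.7]
```

The mat is at a reported z of -14 mm, so the tip is about 20 mm higher than reported. I raise 1.5 mm and push.

```bash
python3 - <<'E'
from h import *
y=-.081; z=-.0124
move_l(W(-.05,y,z),.03); st()
for x in (-.01,.02,.035,.045,.055):
    hit=move_l(W(x,y,z),.06,until_force=12); st()
    if hit: print("HIT");break
f=frame("side");save(f,"s5")
cv2.imwrite("pics/s5c.png",cv2.resize(cv2.cvtColor(f["img"][160:260,250:370],cv2.COLOR_RGB2BGR),None,fx=6,fy=6,interpolation=2))
E
```

```text
12.65 [-0.05  -0.081] -0.0124 [-0.4 -0.5 -0.3]
13.47 [-0.0103 -0.0809] -0.0126 [ 0.3  0.4 -0.1]
14.12 [ 0.0199 -0.0809] -0.0125 [ 0.4 -0.5 -0.7]
14.52 [ 0.0355 -0.0811] -0.0124 [ 0.3 -0.2 -0. ]
14.83 [ 0.0457 -0.0811] -0.0122 [-0.3 -0.3  0.2]
15.15 [ 0.0555 -0.0811] -0.0123 [-0.3 -0.2 -0.7]
```

View pics/s5c.png

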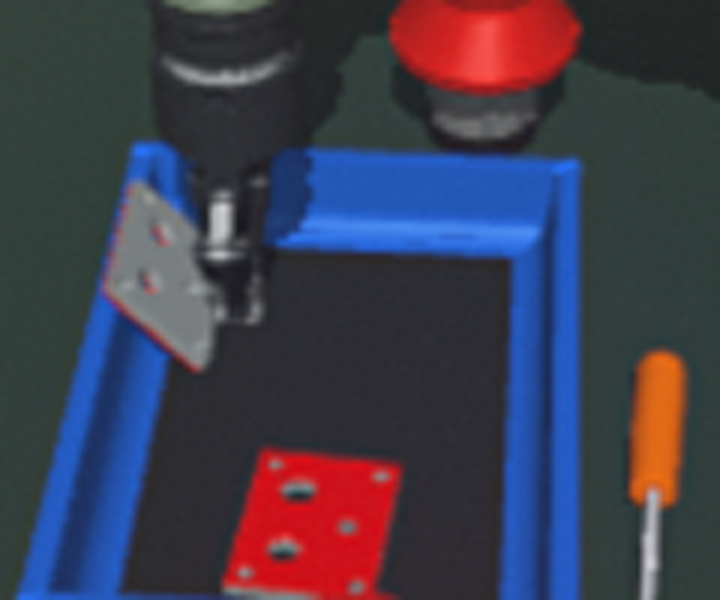

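The flange has climbed the wall, with its top edge at the rim, crop (105–140,190–290). I push the last 15 mm, back off and check.

```bash
python3 - <<'E'
from h import *
y=-.081; z=-.0124
print(move_l(W(.070,y,z),.05,until_force=12)); st(); sleep(.2)
move_l(W(.045,y,z),.1); move_l(W(.03,y,.11),.25); sleep(.1)
f=frame("side"); save(f,"s6")
for n in ("corner1","flange_a_center","back_rim"):
  for d in tip_of("side",n)[:4]: print(n,round(d["score"],2),np.round(d["centre"]),T(ground(f,d["centre"],.07)))
st()
cv2.imwrite("pics/s6c.png",cv2.resize(cv2.cvtColor(f["img"][160:260,250:370],cv2.COLOR_RGB2BGR),None,fx=6,fy=6,interpolation=2))
E
```

```text
False
15.65 [ 0.0706 -0.081 ] -0.0124 [-1.3  0.1  0.2]
corner1 0.85 [274. 220.] [0.0864 0.0311]
corner1 0.84 [267. 205.] [ 0.1197 -0.0373]
corner1 0.77 [282. 202.] [ 0.0728 -0.053 ]
corner1 0.55 [272. 188.] [ 0.1176 -0.1219]
flange_a_center 0.59 [277. 205.] [ 0.0887 -0.0384]
back_rim 0.6 [264. 216.] [0.1189 0.0148]
17.19 [ 0.0292 -0.0808] 0.1085 [-0.3  0.5 -0.3]
```

View pics/s6c.png

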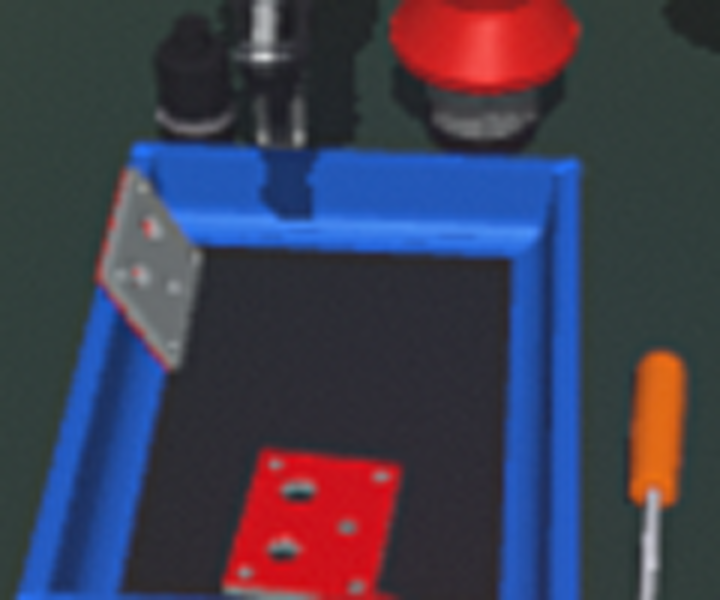

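The flange stands by itself, with its top edge at tray x≈119 mm, y −37 to −122 mm. Next I go behind it above the rim and push it back.

```bash
python3 - <<'E'
from h import *
y=-.080; z=.037
move_l(W(.158,y,.105),.25); move_l(W(.158,y,z),.15); st()
for x in (.12,.105,.09,.078,.062):
    hit=move_l(W(x,y,z),.06,until_force=12); st()
    if hit: print("HIT");break
sleep(.2)
f=frame("side"); save(f,"s7"); 
cv2.imwrite("pics/s7c.png",cv2.resize(cv2.cvtColor(f["img"][160:260,250:370],cv2.COLOR_RGB2BGR),None,fx=6,fy=6,interpolation=2))
E
```

```text
18.45 [ 0.1579 -0.0801] 0.0379 [0.8 0.8 1. ]
19.23 [ 0.1206 -0.0801] 0.0375 [0.6 0.2 0.3]
19.63 [ 0.1051 -0.08  ] 0.037 [0.3 0.5 0.6]
20.03 [ 0.0902 -0.08  ] 0.0371 [ 0.5  0.3 -0.3]
20.38 [ 0.078 -0.08 ] 0.0371 [ 0.4 -0.3 -0.3]
20.8 [ 0.0621 -0.08  ] 0.0372 [ 0.1  0.2 -0.3]
```

View pics/s7c.png

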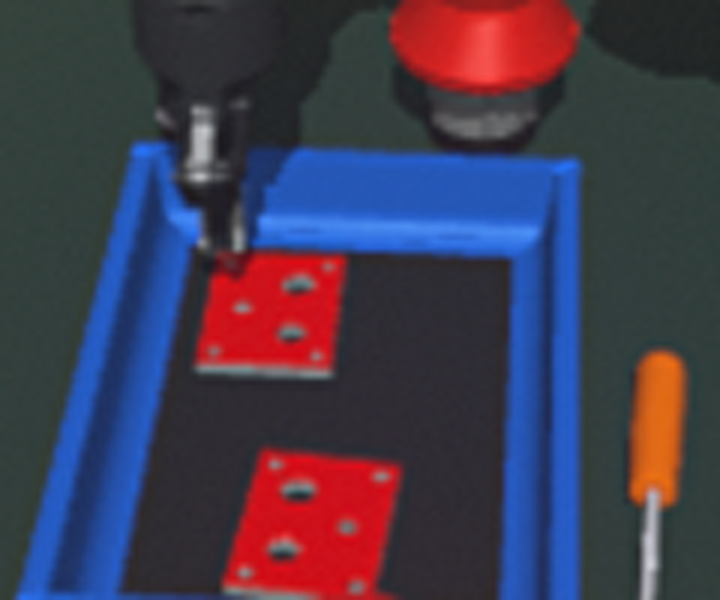

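The flange lies flat with its red face up at crop (270,315), inside the mat, and flange_b has not moved. I retract straight up and check the flange's position.

```bash
python3 - <<'E'
from h import *
move_l(W(.062,-.08,.16),.2); sleep(.3)
f=frame("side")
for d in tip_of("side","flange_b")[:4]: print(round(d["score"],2),np.round(d["centre"]),T(ground(f,d["centre"],.01)))
st()
print(sign_off())
E
```

```text
0.72 [302. 250.] [0.0002 0.0844]
0.7 [217. 226.] [0.2731 0.0029]
0.67 [295. 212.] [ 0.0375 -0.0783]
0.61 [209. 260.] [0.2581 0.1404]
22.22 [ 0.0617 -0.08  ] 0.1593 [ 1.3 -0.4 -0.4]
the job is handed in; nothing more can be done
None
```

The wrong flange climbed the back wall, was pushed back over, and now lies flat on the mat red gasket face up; flange_b looks unmoved in the last image. I handed the job in at about 22 s of the 42 s limit, and sign-off gave no verdict.

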